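Set a run-out checking stand to its datum and zero the dial

ROBOT

A 6-joint arm with a two-finger parallel gripper is mounted at the origin on a cart in front of the work surface, level with it; the furniture and walls round the work are solid. World frame = base frame: x ahead of the robot, y to its left, z up, the work surface at z = 0. Lengths are in m, angles in degrees, forces in N, time in s.
With the tool pointing down it reaches from about 0.35 to 0.925 m from the base axis. Payload 6.4 kg.
Tool frame: the origin (TCP) lies at the very end of the fingers, on their centre line; the grasp point (between the pads) lies 19 mm behind it; z points along the fingers, y is the line along which they close (so a half turn about z gives the same grasp; the last joint's range is limited). The gripper opens to 94 mm and grips with 3 to 60 N. Pads are 16 mm wide; open, the fingers measure 119 mm over their backs; the gripper's body (75 mm by 177 mm) begins 78 mm behind the grasp point.
Start: joints at [-82.282, 14.043, 89.255, -0, 76.702, -9.975], TCP at [0.198, -0.619, 0.205] pointing down, gripper open.
Joint ranges: [-179.41, 179.41], [-58.25, 129.5], [7.25, 145.43], [-54.29, 234.29], [11.92, 165.04], [-157.13, 157.13]. Speed limits (degrees/s): [147.25, 147.25, 180, 180, 180, 180].

INTERFACE

Orientations are given as [roll, pitch, yaw] about the fixed x, y, z axes, in that order (R = Rz(yaw) Ry(pitch) Rx(roll)).
In Python, from bench import * gives the robot as it stands.
- The arm moves only by the shell command python3 -m creep 'ROWS' [OPENING] [FORCE]. ROWS is JSON, a list of rows, each an object of numbers: "x", "y", "z": the shift along the world's x, y, z in m; "wx", "wy", "wz": the turn, a rotation vector about the world's x, y, z in degrees. In form: [{"x": .., "y": .., "z": .., "wx": .., "wy": .., "wz": ..}, ...]. A call has 1 to 20 rows; each row shifts and turns the commanded pose from where the row before left it; what a row does not reach is not made up. A row lasts 1/10 s, in which the tool goes at most 50 mm and 8.59 degrees, less where a joint would pass 70% of its speed; a pose out of reach is approached as far as the arm can. A call with a gripper value outside its range is refused whole. OPENING is the opening, from 0 (shut) to 1 (fully open), set as the call begins (- or left out, the last holds). The fingers move at their own pace and stop on an object; FORCE is the grip in N (left out, the last holds). Time passes only in rows, so rows that do not move let the fingers close. It gives the time, the measured TCP pose, the force, the opening and the grip force at its end, in the units of the state.
- observe(): the state, without advancing time (a new reading comes with each control period).
- read_camera(name): name is "side" or "top"; returns a dict with "frame" (400x640x3 uint8, red, green, blue), "fx", "fy", "cx", "cy" (pixels), "R" (3x3) and "t" (3): a world point X has camera coordinates R X + t. Camera axes: x right, y down, z forward; pixel columns grow to the right and rows downward; lengths in m; the calibration is good to about 2 mm. A picture is of the moment at which its call begins. There is no depth.
- hand_in(): hands the job in; it is judged then, once.
Trained networks look in a picture, given as the dict that the camera call returned (one of the last four; its "shot" number tells which), for a name from the list of things; names that differ only in an ending like _2 or _b are one class to them, and where a whole thing is asked for, a point or a joint stands for the part that bears it (a point fixed in the world has none). Each returns a list of dicts, best first, with "conf" (0 to 1); they miss things now and then, are a little off and sometimes report something else, mostly with a low value. They report only what shows in the picture. A call takes as long as a camera call. They do not tell look-alikes from the thing itself.
- silhouettes(thing, picture): "pixels" (400x640 bool, what is visible of it) and "rect" ([centre column, centre row, width, height] in pixels, round what is visible of it).
- place_of(thing, picture): "pixel" ([row, column] in pixels: a listed point, or the origin of a listed thing).
The state is a dict: "time": time; "q": joint angles; "dq": joint speeds; "joint_efforts": joint torques, N m; "tcp_pos": TCP position; "eef_rot": TCP orientation; "ft_force": force on the tool from outside, world axes, zero at the start; "ft_torque": the same for the moment, N m; "width": opening from 0.0 (shut) to 1.0 (fully open); "grasp_force": force on a finger pad.
Only numpy, scipy, OpenCV 4.12 (cv2) and the standard library are available. Lean on these libraries where they do the work, as an engineer would, in place of code of your own. Each camera call takes 0.05 s, during which the arm holds its last target. There are 200 camera calls.

TASK

Get the checking stand ready for a run-out check. One thing has been left standing in the swing of the rotary table's arm: take it away and stand it upright on the bench, clear of the whole circle that the arm sweeps. Then turn the rotary table over its clicks until the arm rests at the datum station, right above the tongue that sticks out of the base, and last, with the table left there, turn the dial's bezel until the zero wedge on its face lies under the long end of the needle (within half a division). Do not shove the thing with the stand's arm, and leave everything else on the bench where it is.

Things in the scene. Friction and masses are not known exactly. Their poses are not given: they have to be found in the camera images.
- stand: checking stand bolted to the bench. Origin on the bench under the rotary table's axis, z up. Grey base x -70 to 165, y -62 to 62 mm, 16 high, with a round flange 154 across, 20 high. On +x, 125 mm from the origin, a 20 mm column, 126 high; its clamp knob reaches y -46 mm at z 104. A cross arm 18 wide, z 97 to 111, runs from the column to the dial. A plunger housing 33 high juts out to (66, 79) mm.
- table_axis (a point): on the rotary table's vertical axis, 20 mm above the bench. The steel table, 136 mm across, top 30 mm high, carries a piston 85 across, crown 82 high. Its turning arm, 16 mm wide, z 23 to 34 mm, reaches out to 132 mm from the axis and sweeps that whole circle: what has any part within it is in the swing. The bench top ends at the lines y = x - 0.5 and y = 0.6 - x (world, m) on the left.
- turntable (a joint): rotary table angle, rad: 0 = datum, the arm along the stand's -y above the tongue; grows clockwise from above: at angle a the arm points along (-sin a, -cos a) in the stand's xy. Clicks every 10 degrees (0.175) from -3 to +12 steps, stops beyond, settles in the nearest click when let go; about 10 N at the grip. Starts 8 to 12 clicks positive. Lines on the flange mark clicks, the thickest the datum.
- turn_grip (a point): middle of the grip at the end of the turning arm, 82 mm above the bench, 105 mm from the table's axis: an upright black round grip 24 mm across, from 40 to 98 mm high, that turns freely on its own spindle, so the fingers need not turn with it.
- datum (a point): point where the turning arm's grip axis must stand when the table is at its datum, 28 mm above the bench on the end of the tongue (105 mm from the table's axis).
- dial_axis (a point): on the dial indicator's vertical axis, 143 mm above the bench, the height to grip its bezel; 25 mm from the table's axis towards the column. The dial looks up. The dark knurled bezel is 65 mm across, 134 to 150 mm high; under it a black case 54 across down to 118 mm, then the cross arm's top at 112 mm: fingertips may reach down to about 117 mm.
- bezel (a joint): angle of the bezel with its white face, rad, growing anticlockwise seen from above; it turns endlessly, stays where it is left (friction 0.05 N m), has a division every 10 degrees.
- zero_mark (a point): outer part of the zero mark, the one bold black wedge on the white face, 24 mm from the dial's axis; its x axis points outwards from the dial's axis through the mark. Turns with the bezel.
- needle_tip (a point): tip of the needle's long thin end, 24 mm from the dial's axis (the other end is short and thick); its x axis points outwards along the needle. The needle cannot be touched; it wanders as the table is turned and stands still when the table does.
- piston_fixture: small bare test piston: a base flange 85 mm across, 12 mm high, with a black barrel 56 mm across above it up to 42 mm and a thin wire bail to 51 mm (too thin to hold by); 0.48 kg. Origin in the middle of its underside, z up. Grip round the barrel, 20 to 40 mm high.
- tape_measure: tape measure case standing on its edge, 34 x 63 x 58 mm high, 0.24 kg. Origin at the middle of its underside, z up. Its 34 mm thickness lies along (0.84, -0.54) of its own x and y; grip across that, 20 to 50 mm high.
- plug_carton: upright kraft carton 34 x 38 x 132 mm with an open flap up to 150 mm, 0.09 kg. Origin in the middle of its underside, z up. Its 38 mm width lies along (-0.34, 0.94) of its own x and y, the 34 mm one along (0.94, 0.34); the flap stands on the +(0.94, 0.34) side. Grip across the 38 mm width, about 105 mm high.
- clutch_hub: black clutch hub, 127 mm across, 52 mm high; origin under its centre. Not to be moved.
- spanner_0: combination spanner lying flat, 170 mm long along its own y, 55 mm wide over x, 6 mm thick; origin under its middle. Not to be moved.
- micrometer: outside micrometer lying flat, 102 mm along its y, 52 mm along its x, 16 mm high; origin under its middle. Not to be moved.
Mind the look-alikes: they are no part of the job. Of the things that look like the tape_measure, the middle-sized one is meant.

How it is judged (in metres and radians):
On the way, in this order (a step that is already met when the one before it is completed fails the run):
1. the thing in the arm's swing stands clear, upright on the bench (horizontal distance between piston_fixture and table_axis above 0.17 m and height (world z) of each of piston_fixture, tape_measure, plug_carton below 0.008 m and angle between each of piston_fixture, tape_measure, plug_carton's own z axis and vertical below 0.15 rad and horizontal distance between each of tape_measure, plug_carton and table_axis above 0.145 m and linear speed of each of piston_fixture, tape_measure, plug_carton below 0.02 m/s and contact force between the fingers and piston_fixture below 0.2 N and contact force between the fingers and tape_measure below 0.2 N and contact force between the fingers and plug_carton below 0.2 N), for 0.2 s.
2. the table rests in its datum click (value of joint turntable between -0.07 and 0.07 rad and velocity of joint turntable between -0.1 and 0.1 rad/s), for 0.3 s.
At the end, for the whole second after the job is handed in: Piston fixture, tape measure and carton stand upright on the bench, over 170 mm (fixture) or 145 mm (the others) from the table axis; the table rests in its datum click (within 0.07 rad); the zero wedge lies under the needle's long end (within 2.3 mm at 24 mm radius, about 5.5 degrees) (horizontal distance between piston_fixture and table_axis above 0.17 m and height (world z) of each of piston_fixture, tape_measure, plug_carton below 0.008 m and angle between each of piston_fixture, tape_measure, plug_carton's own z axis and vertical below 0.15 rad and horizontal distance between each of tape_measure, plug_carton and table_axis above 0.145 m and linear speed of each of piston_fixture, tape_measure, plug_carton below 0.02 m/s and value of joint turntable between -0.07 and 0.07 rad and y of zero_mark in the frame of needle_tip between -0.0023 and 0.0023 m and x of zero_mark in the frame of needle_tip above -0.006 m and velocity of joint turntable between -0.05 and 0.05 rad/s and velocity of joint bezel between -0.05 and 0.05 rad/s); the robot touches nothing.
It fails at once if the stand or its arm strikes or shoves the piston fixture, the tape measure or the carton (contact force between any of piston_fixture, tape_measure, plug_carton and stand above 4 N).
It fails at once if besides the thing in the swing, another of these three is moved (more than 30 mm) (distance of each of tape_measure, plug_carton from where it was at the start of the episode above 0.03 m or distance of each of piston_fixture, plug_carton from where it was at the start of the episode above 0.03 m or distance of each of piston_fixture, tape_measure from where it was at the start of the episode above 0.03 m).
It fails at once if a bystander on the bench is disturbed (moved more than 20 mm) (distance of any of clutch_hub, spanner_0, micrometer from where it was at the start of the episode above 0.02 m).
It also fails if it takes over 64 s, if anything falls off the work surface, if the arm or the gripper's body presses on something with over 40 N, if the wrist force passes 120 N, or if a joint passes its speed limit or range.

## Working session

There is one attempt and no reset: what is moved stays moved. The work goes in short steps, Python scripts to look and compute and a shell command to move; the robot and the scene stay as the last step left them, time stands still between calls to the robot, and variables do not carry over. Pictures are saved under pics/ and viewed, at most 10 in all, crops included, and the job is handed in when it is done.

```bash
mkdir -p pics
cat > h.py <<'E'
from bench import *
import numpy as np, cv2
def ray(p,c):
    # c=(col,row)
    d=np.array([(c[0]-p["cx"])/p["fx"],(c[1]-p["cy"])/p["fy"],1.0]); R=np.array(p["R"]);t=np.array(p["t"])
    return -R.T@t, R.T@d
def onz(p,c,z):
    o,d=ray(p,c); return o+d*(z-o[2])/d[2]
def proj(p,X):
    c=np.array(p["R"])@np.array(X,float)+np.array(p["t"]); return np.array([p["fx"]*c[0]/c[2]+p["cx"],p["fy"]*c[1]/c[2]+p["cy"]])
def tri(p1,c1,p2,c2):
    A=[];b=[]
    for p,c in((p1,c1),(p2,c2)):
        o,d=ray(p,c); d=d/np.linalg.norm(d); M=np.eye(3)-np.outer(d,d); A.append(M);b.append(M@o)
    X=np.linalg.lstsq(np.vstack(A),np.hstack(b),rcond=None)[0]
    return X
def save(p,n,crop=None,s=1):
    f=p["frame"]
    if crop: f=f[crop[1]:crop[3],crop[0]:crop[2]]
    f=cv2.resize(f,None,fx=s,fy=s,interpolation=cv2.INTER_CUBIC)
    cv2.imwrite("pics/"+n,f[:,:,::-1])
E
python3 - <<'E'
from h import *
P={n:read_camera(n) for n in("top","side")}
save(P["top"],"top0.png",s=1.25);save(P["side"],"side0.png",s=1.25)
for n in P:
    p=P[n];print(n,"cam",np.round(ray(p,(p["cx"],p["cy"])),3).tolist(),p["fx"])
    for t in("stand","table_axis","turn_grip","datum","dial_axis","zero_mark","needle_tip","piston_fixture","tape_measure","plug_carton","clutch_hub","spanner_0","micrometer"):
        for r in place_of(t,p)[:4]:
            if r["conf"]>.2: c=r["pixel"][::-1];print(t,round(r["conf"],2),np.round(c).tolist(),"z0:",np.round(onz(p,c,0),3)[:2].tolist())
p,q=P["top"],P["side"]
for t in("table_axis","turn_grip","datum","dial_axis","zero_mark","needle_tip","piston_fixture"):
    a,b=place_of(t,p),place_of(t,q)
    if a and b: print(t,np.round(tri(p,a[0]["pixel"][::-1],q,b[0]["pixel"][::-1]),4))
E
```

```text
top cam [[0.306, -0.328, 1.031], [0.095, -0.037, -0.995]] 464.73641053233086
stand 0.58 [281.0, 129.0] z0: [0.579, -0.28]
table_axis 0.82 [283.0, 127.0] z0: [0.584, -0.285]
turn_grip 0.46 [232.0, 109.0] z0: [0.624, -0.169]
datum 0.81 [292.0, 174.0] z0: [0.477, -0.305]
datum 0.54 [232.0, 108.0] z0: [0.626, -0.169]
dial_axis 0.63 [287.0, 106.0] z0: [0.634, -0.294]
zero_mark 0.83 [294.0, 120.0] z0: [0.602, -0.309]
needle_tip 0.56 [303.0, 99.0] z0: [0.651, -0.331]
piston_fixture 0.66 [364.0, 186.0] z0: [0.451, -0.467]
tape_measure 0.93 [323.0, 248.0] z0: [0.311, -0.375]
tape_measure 0.79 [191.0, 186.0] z0: [0.449, -0.083]
tape_measure 0.76 [317.0, 294.0] z0: [0.211, -0.363]
plug_carton 0.8 [268.0, 184.0] z0: [0.453, -0.253]
spanner_0 0.74 [264.0, 236.0] z0: [0.339, -0.244]
micrometer 0.61 [425.0, 177.0] z0: [0.473, -0.606]
micrometer 0.24 [323.0, 248.0] z0: [0.312, -0.374]
side cam [[0.961, -0.004, 0.728], [-0.63, -0.382, -0.676]] 412.2483721871856
stand 0.86 [300.0, 301.0] z0: [0.568, -0.288]
stand 0.3 [315.0, 265.0] z0: [0.472, -0.31]
turn_grip 0.77 [337.0, 323.0] z0: [0.571, -0.198]
d
[... 177 characters left out ...]
459, -0.387]
needle_tip 0.22 [212.0, 218.0] z0: [0.481, -0.608]
piston_fixture 0.76 [268.0, 232.0] z0: [0.446, -0.46]
piston_fixture 0.67 [327.0, 213.0] z0: [0.315, -0.372]
tape_measure 0.87 [324.0, 215.0] z0: [0.325, -0.373]
tape_measure 0.74 [344.0, 188.0] z0: [0.209, -0.38]
tape_measure 0.68 [414.0, 304.0] z0: [0.452, -0.084]
plug_carton 0.58 [340.0, 267.0] z0: [0.446, -0.26]
spanner_0 0.74 [370.0, 237.0] z0: [0.331, -0.243]
micrometer 0.69 [211.0, 219.0] z0: [0.485, -0.606]
turn_grip [ 0.6049 -0.1799  0.0638]
datum [ 0.475  -0.3065  0.0133]
dial_axis [ 0.5878 -0.2985  0.1468]
zero_mark [ 0.5598 -0.3108  0.1456]
needle_tip [ 0.6089 -0.3682  0.2318]
piston_fixture [ 0.449  -0.4629  0.002 ]
```

View pics/top0.png

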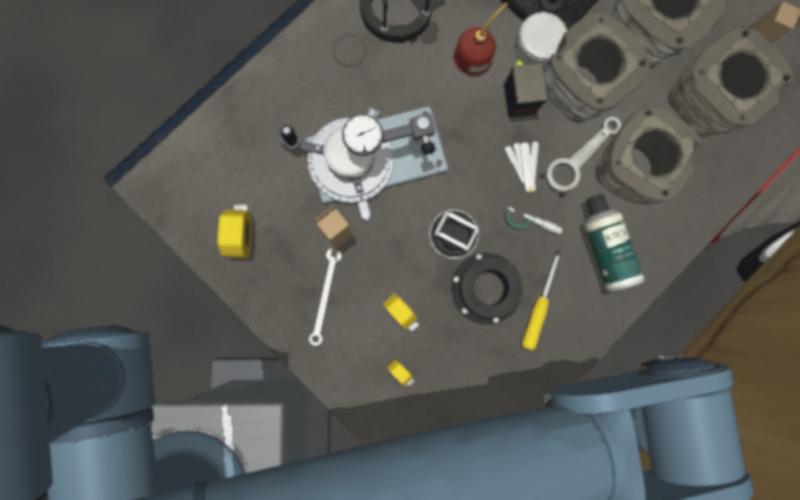

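View pics/side0.png

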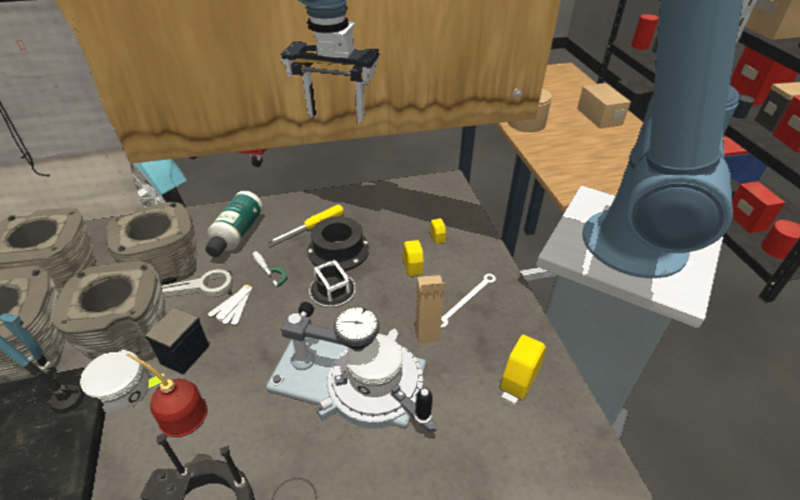

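Top view (crop px of 640-wide frame): the carton stands at (268,184), 0.129 m from the table axis, so it is in the swing. The turning arm and grip are at (232,109), the piston fixture at (364,186) and the stand at (281,129). The three yellow tapes are at (191,186) large, (323,248) middle and (317,294) small. The middle one fits the description and is not in the swing. I'll confirm the carton and fit its pose.

```bash
cat > fit.py <<'E'
from h import *
from scipy.optimize import minimize
def model(x,y,yaw):
    c,s=np.cos(yaw),np.sin(yaw); R=np.array([[c,-s,0],[s,c,0],[0,0,1]])
    n=np.array([.94,.34,0]);w=np.array([-.34,.94,0])
    B=[a*.017*n+b*.019*w+np.array([0,0,z]) for a in(-1,1) for b in(-1,1) for z in(0,.132)]
    F=[.017*n+b*.019*w+np.array([0,0,z]) for b in(-1,1) for z in(.132,.150)]+[.015*n+b*.019*w+np.array([0,0,.132]) for b in (-1,1)]
    return [np.array(V)@R.T+[x,y,0] for V in(B,F)]
def render(p,v,S=4):
    m=np.zeros((400*S,640*S),np.uint8)
    for V in model(*v):
        h=cv2.convexHull(np.array([proj(p,X) for X in V],np.float32)).reshape(-1,2)
        cv2.fillPoly(m,[np.round((h+.5)*S).astype(np.int32)],1)
    return cv2.resize(m.astype(np.float32),(640,400),interpolation=cv2.INTER_AREA)
def fit(P,x,y):
    M=[silhouettes("plug_carton",p)[0]["pixels"].astype(np.float32) for p in P]
    f=lambda v:sum(np.abs(render(p,v)-m).sum()/m.sum() for p,m in zip(P,M))
    out=[]
    for y0 in np.radians(np.arange(-180,180,30)):
        r=minimize(f,[x,y,y0],method="Nelder-Mead",options=dict(initial_simplex=[[x,y,y0],[x+.01,y,y0],[x,y+.01,y0],[x,y,y0+.25]],maxiter=80))
        out.append((r.fun,r.x))
    return sorted(out,key=lambda o:o[0])
E
python3 - <<'E'
from fit import *
P=[read_camera(n) for n in("top","side")]
for o in fit(P,.45,-.256)[:8]: 
    yaw=o[1][2];w=np.degrees(np.arctan2(.94,-.34)+yaw)%180
    print(round(o[0],3),np.round(o[1][:2],4),"yaw",round(np.degrees(yaw)%360,1),"width dir deg",round(w,1))
a=[cv2.resize(P[0]["frame"][130:220,220:320],(400,360),interpolation=2),cv2.resize(P[1]["frame"][210:300,290:390],(400,360),interpolation=2)]
cv2.imwrite("pics/carton.png",np.hstack(a)[:,:,::-1])
# stand/needle geometry
E
```

```text
0.188 [ 0.446  -0.2568] yaw 17.4 width dir deg 127.2
0.191 [ 0.4461 -0.2572] yaw 17.3 width dir deg 127.1
0.191 [ 0.446  -0.2572] yaw 17.1 width dir deg 127.0
0.23 [ 0.4469 -0.2563] yaw 291.7 width dir deg 41.6
0.231 [ 0.447  -0.2564] yaw 291.7 width dir deg 41.6
0.239 [ 0.4475 -0.2569] yaw 110.6 width dir deg 40.5
0.241 [ 0.4479 -0.2564] yaw 110.0 width dir deg 39.9
0.305 [ 0.4476 -0.2563] yaw 196.4 width dir deg 126.3
```

View pics/carton.png

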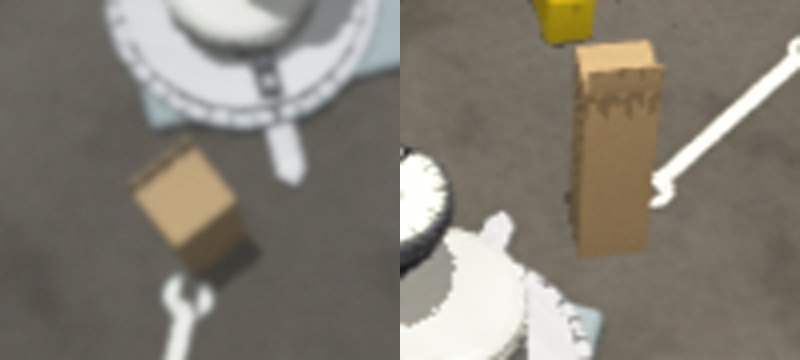

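Crop: the carton's flap is on its upper-left side in the top view, which is towards world (+x,+y). That matches the fit, yaw about 17° and width direction 127°. The carton is the thing in the swing.

Run:
```python
from bench import *
from scipy.spatial.transform import Rotation as R
s=observe();print({k:s[k] for k in("time","tcp_pos","eef_rot","width","q")})
print(R.from_euler("xyz",s["eef_rot"],degrees=True).as_matrix().round(3))
```

```text
{'time': 2.3, 'tcp_pos': array([ 0.19754932, -0.61925761,  0.20544162]), 'eef_rot': array([-1.79997072e+02, -1.26230026e-03,  1.76937627e+01]), 'width': 1.0003883998414742, 'q': array([-8.22827712e+01,  1.40446320e+01,  8.92551084e+01,  7.56282345e-04,
        7.67033617e+01, -9.97670789e+00])}
[[ 0.953  0.304  0.   ]
 [ 0.304 -0.953  0.   ]
 [ 0.    -0.    -1.   ]]
```

```bash
python3 -m creep '[{"x":0.0207,"y":0.0302,"wz":1.6},{"x":0.0207,"y":0.0302,"wz":1.6},{"x":0.0207,"y":0.0302,"wz":1.6},{"x":0.0207,"y":0.0302,"wz":1.6},{"x":0.0207,"y":0.0302,"wz":1.6},{"x":0.0207,"y":0.0302,"wz":1.6},{"x":0.0207,"y":0.0302,"wz":1.6},{"x":0.0207,"y":0.0302,"wz":1.6},{"x":0.0207,"y":0.0302,"wz":1.6},{"x":0.0207,"y":0.0302,"wz":1.6},{"x":0.0207,"y":0.0302,"wz":1.6},{"x":0.0207,"y":0.0302,"wz":1.6},{},{}]' 1
```

```text
invalid input at $[0]: expected keys x, y, z, wx, wy, wz
```

```bash
python3 -m creep '[{"x":0.0207,"y":0.0302,"z":0,"wx":0,"wy":0,"wz":1.6},{"x":0.0207,"y":0.0302,"z":0,"wx":0,"wy":0,"wz":1.6},{"x":0.0207,"y":0.0302,"z":0,"wx":0,"wy":0,"wz":1.6},{"x":0.0207,"y":0.0302,"z":0,"wx":0,"wy":0,"wz":1.6},{"x":0.0207,"y":0.0302,"z":0,"wx":0,"wy":0,"wz":1.6},{"x":0.0207,"y":0.0302,"z":0,"wx":0,"wy":0,"wz":1.6},{"x":0.0207,"y":0.0302,"z":0,"wx":0,"wy":0,"wz":1.6},{"x":0.0207,"y":0.0302,"z":0,"wx":0,"wy":0,"wz":1.6},{"x":0.0207,"y":0.0302,"z":0,"wx":0,"wy":0,"wz":1.6},{"x":0.0207,"y":0.0302,"z":0,"wx":0,"wy":0,"wz":1.6},{"x":0.0207,"y":0.0302,"z":0,"wx":0,"wy":0,"wz":1.6},{"x":0.0207,"y":0.0302,"z":0,"wx":0,"wy":0,"wz":1.6},{"x":0,"y":0,"z":0,"wx":0,"wy":0,"wz":0},{"x":0,"y":0,"z":0,"wx":0,"wy":0,"wz":0}]' 1
```

```text
time: 3.7
tcp_pos: [0.4461, -0.2566, 0.2055]
eef_rot: [180.0, 0.0, 37.0]
ft_force: [0.1, 0.5, -0.3]
width: 0.999
grasp_force: 0.0
```

```bash
Z='wx'; python3 -m creep '[{"x":0,"y":0,"z":-0.03,"wx":0,"wy":0,"wz":0},{"x":0,"y":0,"z":-0.03,"wx":0,"wy":0,"wz":0},{"x":0,"y":0,"z":-0.03,"wx":0,"wy":0,"wz":0},{"x":0,"y":0,"z":-0.028,"wx":0,"wy":0,"wz":0},{"x":0,"y":0,"z":0,"wx":0,"wy":0,"wz":0}]' 1
python3 -m creep '[{"x":0,"y":0,"z":0,"wx":0,"wy":0,"wz":0},{"x":0,"y":0,"z":0,"wx":0,"wy":0,"wz":0},{"x":0,"y":0,"z":0,"wx":0,"wy":0,"wz":0},{"x":0,"y":0,"z":0,"wx":0,"wy":0,"wz":0},{"x":0,"y":0,"z":0,"wx":0,"wy":0,"wz":0},{"x":0,"y":0,"z":0,"wx":0,"wy":0,"wz":0},{"x":0,"y":0,"z":0,"wx":0,"wy":0,"wz":0},{"x":0,"y":0,"z":0,"wx":0,"wy":0,"wz":0}]' 0.3 8
```

```text
time: 4.2
tcp_pos: [0.4428, -0.2559, 0.0836]
eef_rot: [-179.5, 0.1, 36.8]
ft_force: [-1.0, -0.3, -0.2]
width: 1.001
grasp_force: 0.0
time: 5.0
tcp_pos: [0.446, -0.2568, 0.0875]
eef_rot: [-180.0, -0.0, 36.9]
ft_force: [-0.7, 0.3, 0.5]
width: 0.408
grasp_force: 8.0
```

```bash
python3 -m creep '[{"x":0,"y":0,"z":0.01,"wx":0,"wy":0,"wz":0},{"x":0,"y":0,"z":0.02,"wx":0,"wy":0,"wz":0},{"x":-0.01,"y":-0.01,"z":0,"wx":0,"wy":0,"wz":0},{"x":-0.019,"y":-0.018,"z":0,"wx":0,"wy":0,"wz":0},{"x":-0.019,"y":-0.018,"z":0,"wx":0,"wy":0,"wz":0},{"x":-0.019,"y":-0.018,"z":0,"wx":0,"wy":0,"wz":0},{"x":-0.009,"y":-0.009,"z":0,"wx":0,"wy":0,"wz":0},{"x":0,"y":0,"z":0,"wx":0,"wy":0,"wz":0},{"x":0,"y":0,"z":0,"wx":0,"wy":0,"wz":0}]' 0.3 8
python3 - <<'E'
from h import *
p=read_camera("side");save(p,"lift.png",(220,150,420,300),3)
E
```

```text
time: 5.9
tcp_pos: [0.3699, -0.3297, 0.1172]
eef_rot: [-180.0, -0.0, 36.9]
ft_force: [-0.2, 1.0, -1.1]
width: 0.405
grasp_force: 8.0
```

View pics/lift.png

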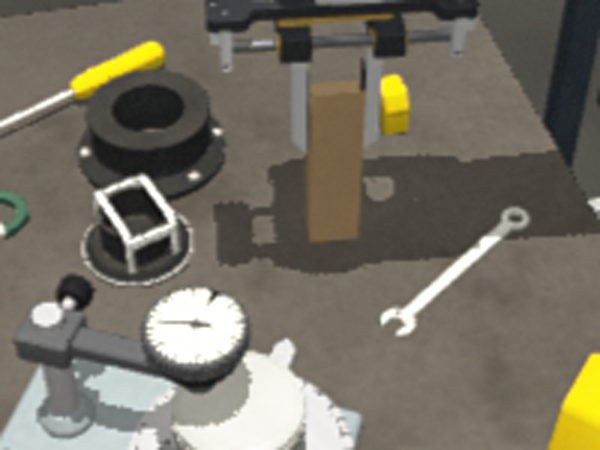

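The carton hangs upright in the fingers at crop (335,165), clear of the spanner at (450,270) and the fixture at (140,235). Next I lower it, release it and retreat.

```bash
python3 -m creep '[{"x":0,"y":0,"z":-0.012,"wx":0,"wy":0,"wz":0},{"x":0,"y":0,"z":-0.009,"wx":0,"wy":0,"wz":0},{"x":0,"y":0,"z":-0.005,"wx":0,"wy":0,"wz":0},{"x":0,"y":0,"z":-0.003,"wx":0,"wy":0,"wz":0},{"x":0,"y":0,"z":0,"wx":0,"wy":0,"wz":0},{"x":0,"y":0,"z":0,"wx":0,"wy":0,"wz":0}]' 0.3 8
python3 -m creep '[{"x":0,"y":0,"z":0,"wx":0,"wy":0,"wz":0},{"x":0,"y":0,"z":0,"wx":0,"wy":0,"wz":0},{"x":0,"y":0,"z":0,"wx":0,"wy":0,"wz":0},{"x":0,"y":0,"z":0,"wx":0,"wy":0,"wz":0},{"x":0,"y":0,"z":0,"wx":0,"wy":0,"wz":0},{"x":0,"y":0,"z":0.03,"wx":0,"wy":0,"wz":0},{"x":0,"y":0,"z":0.04,"wx":0,"wy":0,"wz":0},{"x":0,"y":0,"z":0.04,"wx":0,"wy":0,"wz":0},{"x":0,"y":0,"z":0.02,"wx":0,"wy":0,"wz":0},{"x":0,"y":0,"z":0,"wx":0,"wy":0,"wz":0}]' 1
python3 - <<'E'
from fit import *
P=[read_camera(n) for n in("top","side")]
for o in fit(P,.37,-.33)[:2]: print(o)
# refine stand: mean of points
for t in("stand","table_axis","turn_grip","datum","dial_axis","zero_mark"):
    for p,n in zip(P,"ts"):
        for r in place_of(t,p)[:2]: print(t,n,round(r["conf"],2),np.round(r["pixel"][::-1],1),*[np.round(onz(p,r["pixel"][::-1],z),4)[:2] for z in(dict(stand=0,table_axis=.02,turn_grip=.082,datum=.028,dial_axis=.143,zero_mark=.148)[t],)])
    m=[silhouettes(t,p) for p in P]
save(P[0],"stand_t.png",(200,70,340,200),4)
E
```

```text
time: 6.55
tcp_pos: [0.3701, -0.33, 0.0885]
eef_rot: [180.0, -0.0, 36.9]
ft_force: [-0.5, 0.3, -0.9]
width: 0.405
grasp_force: 8.0
time: 7.55
tcp_pos: [0.3712, -0.3316, 0.2222]
eef_rot: [179.6, 0.0, 36.9]
ft_force: [-0.4, -0.5, -0.7]
width: 1.004
grasp_force: 0.0Traceback (most recent call last):
  File "<stdin>", line 3, in <module>
  File "fit.py", line 16, in fit
    M=[silhouettes("plug_carton",p)[0]["pixels"].astype(np.float32) for p in P]
       ~~~~~~~~~~~~~~~~~~~~~~~~~~~~^^^
IndexError: list index out of range
```

Run:
```python
from fit import *
P=[read_camera(n) for n in("top","side")]
Z=dict(stand=0,table_axis=.02,turn_grip=.082,datum=.028,dial_axis=.143,zero_mark=.148,plug_carton=0)
for t in Z:
    for p,n in zip(P,"ts"):
        for r in place_of(t,p)[:2]: print(t,n,round(r["conf"],2),np.round(r["pixel"][::-1],1),np.round(onz(p,r["pixel"][::-1],Z[t]),4)[:2])
for p,n in zip(P,"ts"):
    for r in silhouettes("turn_grip",p)[:1]: print(n,np.round(r["rect"],1),r["pixels"].sum())
    # piston silhouettes n/a
a=[cv2.resize(P[0]["frame"][70:170,220:340],(400,333),interpolation=2),cv2.resize(P[1]["frame"][140:360,240:440],(364,400),interpolation=2)[:333]]
cv2.imwrite("pics/s2.png",np.hstack(a)[:,:,::-1])
```

```text
stand t 0.88 [281.1 131.6] [ 0.5738 -0.2808]
stand s 0.61 [300.  301.3] [ 0.5679 -0.2868]
table_axis t 0.87 [280.3 128. ] [ 0.5767 -0.2799]
table_axis s 0.65 [330.6 236.3] [ 0.3952 -0.3151]
turn_grip s 0.84 [335.9 319.7] [ 0.6107 -0.1804]
datum t 0.64 [303.4  99.6] [ 0.6393 -0.3309]
datum s 0.59 [314.7 262.9] [ 0.4861 -0.3019]
dial_axis t 0.89 [290.3 106.4] [ 0.5872 -0.3049]
dial_axis t 0.45 [423.5 177.4] [ 0.4483 -0.5649]
dial_axis s 0.61 [289.  260.5] [ 0.5838 -0.2953]
dial_axis s 0.22 [337.7 318.4] [ 0.6403 -0.1624]
zero_mark t 0.73 [290.3 119.4] [ 0.5597 -0.3052]
zero_mark s 0.81 [291.8 247.4] [ 0.559  -0.3059]
t [229.9 109.8   9.1  15.5] 125
s [338.  326.2  15.8  22.7] 353
```

View pics/s2.png

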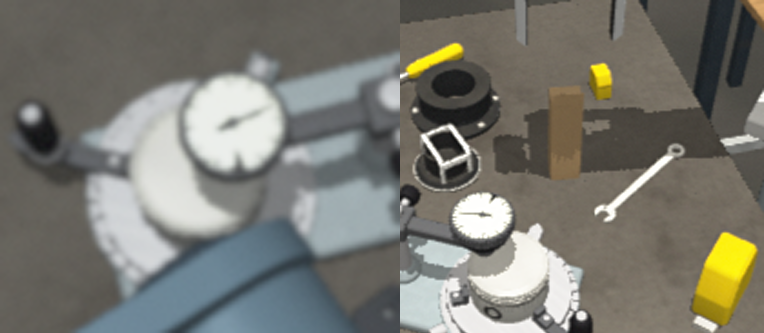

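The carton stands upright at side crop (565,130). The table arm and grip are at top crop (35,125). The dial's wedge points down in the image, towards the robot, and the needle's long end points right.

Run:
```python
from h import *
P=[read_camera(n) for n in("top","side")]
c=[silhouettes("turn_grip",p)[0]["rect"][:2] for p in P]
for z in(.065,.069): print("grip",[np.round(onz(p,k,z),4)[:2] for p,k in zip(P,c)])
print(np.round(tri(P[0],c[0],P[1],c[1]),4))
# black pixel centroid of grip per camera by mask & dark
for p,k in zip(P,c):
    m=silhouettes("turn_grip",p)[0]["pixels"]; v=p["frame"].max(2)<70; ys,xs=np.nonzero(m&v); print(xs.min(),xs.max(),ys.min(),ys.max(),xs.mean(),ys.mean())
print("datum z.028 top",onz(P[0],(292,174),.028),"tip side",onz(P[1],(314.7,262.9),.028))
for X in([.605,-.181,.098],[.605,-.181,.04]): print([np.round(proj(p,X),1) for p in P])
```

```text
grip [array([ 0.5981, -0.1786]), array([ 0.3931, -0.4811])]
grip [array([ 0.5968, -0.1792]), array([ 0.3965, -0.4782])]
[ 0.5632 -0.2615  0.3013]
225 237 102 116 231.87962962962962 110.1574074074074
247 294 178 216 270.90085287846483 196.75586353944564
datum z.028 top [ 0.47250464 -0.30650976  0.028     ] tip side [ 0.48614439 -0.30185844  0.028     ]
[array([230.2, 104. ]), array([337.5, 312.1])]
[array([234.3, 112.4]), array([336.4, 329.5])]
```

```bash
python3 -m creep '[{"x":0.0294,"y":0.0188,"z":0,"wx":0,"wy":0,"wz":4},{"x":0.0294,"y":0.0188,"z":0,"wx":0,"wy":0,"wz":4},{"x":0.0294,"y":0.0188,"z":0,"wx":0,"wy":0,"wz":4},{"x":0.0294,"y":0.0188,"z":0,"wx":0,"wy":0,"wz":4},{"x":0.0294,"y":0.0188,"z":0,"wx":0,"wy":0,"wz":4},{"x":0.0294,"y":0.0188,"z":0,"wx":0,"wy":0,"wz":4},{"x":0.0294,"y":0.0188,"z":0,"wx":0,"wy":0,"wz":4},{"x":0.0294,"y":0.0188,"z":0,"wx":0,"wy":0,"wz":4},{"x":0,"y":0,"z":0,"wx":0,"wy":0,"wz":0},{"x":0,"y":0,"z":0,"wx":0,"wy":0,"wz":0}]' 1
python3 - <<'E'
from fit import *
P=[read_camera(n) for n in("top","side")]
for i in(0,1):
    m=silhouettes("plug_carton",P[i]); print([ (round(r["conf"],2),np.round(r["rect"])) for r in m[:2]],[np.round(onz(P[i],r["pixel"][::-1],0),3) for r in place_of("plug_carton",P[i])[:1]])
for n in("datum","table_axis"):
    print(n,[[(round(r["conf"],2),np.round(onz(p,r["pixel"][::-1],dict(datum=.028,table_axis=.02)[n]),4)[:2]) for r in place_of(n,p)[:2]] for p in P])
save(P[1],"s3.png",(240,200,440,370),3)
E
```

```text
time: 9.9
tcp_pos: [0.6052, -0.1792, 0.218]
eef_rot: [-180.0, 0.0, 68.9]
ft_force: [-0.3, 0.0, -0.3]
width: 0.999
grasp_force: 0.0
[(0.59, array([300., 218.,  24.,  28.])), (0.34, array([291., 130., 132.,  89.]))] [array([ 0.369, -0.325,  0.   ])]
[(0.71, array([330., 214.,  13.,  47.]))] [array([ 0.365, -0.332,  0.   ])]
datum [[(0.68, array([ 0.4732, -0.3109]))], [(0.54, array([ 0.4734, -0.3691]))]]
table_axis [[(0.83, array([ 0.5872, -0.2841])), (0.64, array([ 0.3071, -0.375 ]))], [(0.46, array([ 0.3877, -0.3238]))]]
```

View pics/s3.png

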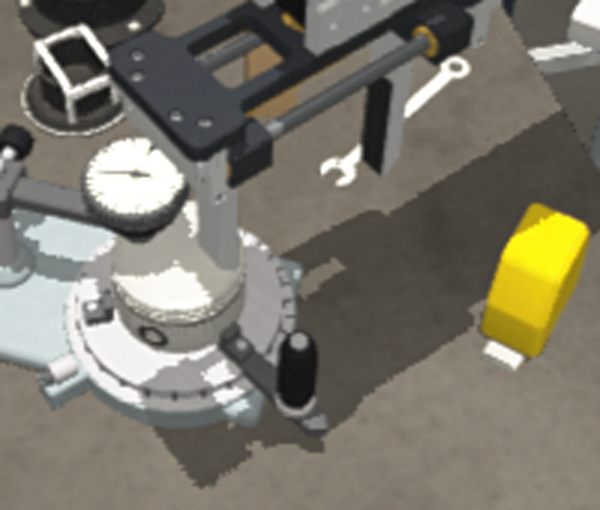

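Side crop: the grip stands at crop (297,370) with its top at frame pixel (339,313), which matches (0.605,-0.18). The carton is upright behind it. I'll descend and close lightly.

```bash
python3 -m creep '[{"x":0,"y":0,"z":-0.03,"wx":0,"wy":0,"wz":0},{"x":0,"y":0,"z":-0.03,"wx":0,"wy":0,"wz":0},{"x":0,"y":0,"z":-0.03,"wx":0,"wy":0,"wz":0},{"x":0,"y":0,"z":-0.03,"wx":0,"wy":0,"wz":0},{"x":0,"y":0,"z":-0.02,"wx":0,"wy":0,"wz":0},{"x":0,"y":0,"z":-0.012,"wx":0,"wy":0,"wz":0},{"x":0,"y":0,"z":0,"wx":0,"wy":0,"wz":0}]' 1
python3 -m creep '[{"x":0,"y":0,"z":0,"wx":0,"wy":0,"wz":0},{"x":0,"y":0,"z":0,"wx":0,"wy":0,"wz":0},{"x":0,"y":0,"z":0,"wx":0,"wy":0,"wz":0},{"x":0,"y":0,"z":0,"wx":0,"wy":0,"wz":0},{"x":0,"y":0,"z":0,"wx":0,"wy":0,"wz":0},{"x":0,"y":0,"z":0,"wx":0,"wy":0,"wz":0},{"x":0,"y":0,"z":0,"wx":0,"wy":0,"wz":0},{"x":0,"y":0,"z":0,"wx":0,"wy":0,"wz":0},{"x":0,"y":0,"z":0,"wx":0,"wy":0,"wz":0},{"x":0,"y":0,"z":0,"wx":0,"wy":0,"wz":0}]' 0.1 20
```

```text
time: 11.1
tcp_pos: [0.604, -0.179, 0.0647]
eef_rot: [-179.8, -0.0, 68.9]
ft_force: [-0.1, 0.6, -0.3]
width: 0.999
grasp_force: 0.0
time: 12.1
tcp_pos: [0.6046, -0.1792, 0.0664]
eef_rot: [-179.9, 0.0, 68.9]
ft_force: [-2.3, 1.3, 2.0]
width: 0.247
grasp_force: 20.0
```

Run:
```python
import numpy as np
c=np.array([.577,-.283]);g=np.array([.6046,-.1792])-c;print(np.hypot(*g),np.degrees(np.arctan2(g[1],g[0])))
a=np.arctan2(g[1],g[0])+np.radians(8*np.arange(16));p=np.hypot(*g)*np.c_[np.cos(a),np.sin(a)]
print(np.diff(p,axis=0).round(4).tolist())
```

```text
0.10740670370139845 75.10981763267283
[[-0.0147, 0.0028], [-0.015, 0.0008], [-0.0149, -0.0013], [-0.0146, -0.0034], [-0.014, -0.0054], [-0.0131, -0.0073], [-0.0119, -0.009], [-0.0106, -0.0106], [-0.009, -0.012], [-0.0072, -0.0131], [-0.0053, -0.014], [-0.0033, -0.0146], [-0.0013, -0.0149], [0.0008, -0.015], [0.0029, -0.0147]]
```

```bash
python3 -m creep '[{"x":-0.0147,"y":0.0028,"z":0,"wx":0,"wy":0,"wz":8},{"x":-0.015,"y":0.0008,"z":0,"wx":0,"wy":0,"wz":8},{"x":-0.0149,"y":-0.0013,"z":0,"wx":0,"wy":0,"wz":8},{"x":-0.0146,"y":-0.0034,"z":0,"wx":0,"wy":0,"wz":8},{"x":-0.014,"y":-0.0054,"z":0,"wx":0,"wy":0,"wz":8},{"x":0,"y":0,"z":0,"wx":0,"wy":0,"wz":0},{"x":0,"y":0,"z":0,"wx":0,"wy":0,"wz":0}]'
```

```text
time: 12.8
tcp_pos: [0.5329, -0.1867, 0.0664]
eef_rot: [179.8, 0.1, 108.8]
ft_force: [4.9, -2.5, -6.0]
width: 0.248
grasp_force: 20.0
```

```bash
python3 -m creep '[{"x":-0.0131,"y":-0.0073,"z":0,"wx":0,"wy":0,"wz":8},{"x":-0.0119,"y":-0.009,"z":0,"wx":0,"wy":0,"wz":8},{"x":-0.0106,"y":-0.0106,"z":0,"wx":0,"wy":0,"wz":8},{"x":-0.009,"y":-0.012,"z":0,"wx":0,"wy":0,"wz":8},{"x":-0.0072,"y":-0.0131,"z":0,"wx":0,"wy":0,"wz":8},{"x":0,"y":0,"z":0,"wx":0,"wy":0,"wz":0},{"x":0,"y":0,"z":0,"wx":0,"wy":0,"wz":0}]'
```

```text
time: 13.5
tcp_pos: [0.484, -0.2396, 0.0667]
eef_rot: [179.9, 0.6, 148.7]
ft_force: [15.1, -3.8, -12.2]
width: 0.249
grasp_force: 20.0
```

```bash
python3 -m creep '[{"x":-0.0038,"y":-0.014,"z":0,"wx":0,"wy":0,"wz":8},{"x":-0.0018,"y":-0.0146,"z":0,"wx":0,"wy":0,"wz":8},{"x":-0.0003,"y":-0.0149,"z":0,"wx":0,"wy":0,"wz":8},{"x":0.0018,"y":-0.015,"z":0,"wx":0,"wy":0,"wz":6},{"x":0.0029,"y":-0.0147,"z":0,"wx":0,"wy":0,"wz":6},{"x":0,"y":0,"z":0,"wx":0,"wy":0,"wz":0},{"x":0,"y":0,"z":0,"wx":0,"wy":0,"wz":0}]'
```

```text
time: 14.2
tcp_pos: [0.4822, -0.31, 0.0666]
eef_rot: [179.9, 0.4, -175.3]
ft_force: [10.8, 5.0, -3.3]
width: 0.244
grasp_force: 20.0
```

```bash
python3 -m creep '[{"x":0,"y":0,"z":0,"wx":0,"wy":0,"wz":0},{"x":0,"y":0,"z":0,"wx":0,"wy":0,"wz":0},{"x":0,"y":0,"z":0,"wx":0,"wy":0,"wz":0},{"x":0,"y":0,"z":0,"wx":0,"wy":0,"wz":0},{"x":0,"y":0,"z":0,"wx":0,"wy":0,"wz":0},{"x":0,"y":0,"z":0.04,"wx":0,"wy":0,"wz":0},{"x":0,"y":0,"z":0.04,"wx":0,"wy":0,"wz":0},{"x":0,"y":0,"z":0.04,"wx":0,"wy":0,"wz":0},{"x":0,"y":0,"z":0.04,"wx":0,"wy":0,"wz":0},{"x":0,"y":0.04,"z":0,"wx":0,"wy":0,"wz":0},{"x":0,"y":0.045,"z":0,"wx":0,"wy":0,"wz":0},{"x":0,"y":0.045,"z":0,"wx":0,"wy":0,"wz":0},{"x":0,"y":0.04,"z":0,"wx":0,"wy":0,"wz":0},{"x":0,"y":0,"z":0,"wx":0,"wy":0,"wz":0},{"x":0,"y":0,"z":0,"wx":0,"wy":0,"wz":0}]' 1
python3 - <<'E'
from h import *
P=[read_camera(n) for n in("top","side")]
Z=dict(table_axis=.02,turn_grip=.082,datum=.028,dial_axis=.143,zero_mark=.148,needle_tip=.148)
for t in Z:
    for p,n in zip(P,"ts"):
        for r in place_of(t,p)[:2]: print(t,n,round(r["conf"],2),np.round(r["pixel"][::-1],1),np.round(onz(p,r["pixel"][::-1],Z[t]),4)[:2])
f=[cv2.resize(P[0]["frame"][80:200,240:340],(500,600),interpolation=2),cv2.resize(P[1]["frame"][235:355,250:310+0],(300,600),interpolation=2)]
f=np.hstack([cv2.resize(P[0]["frame"][85:195,240:320],(400,550),interpolation=2),cv2.resize(P[1]["frame"][225:335,250:330],(400,550),interpolation=2)])
cv2.imwrite("pics/d1.png",f[:,:,::-1])
E
```

```text
time: 15.7
tcp_pos: [0.479, -0.1411, 0.2267]
eef_rot: [-179.9, 0.0, -175.0]
ft_force: [-0.3, -1.2, -1.2]
width: 0.997
grasp_force: 0.0
table_axis t 0.8 [280.5 126.8] [ 0.5795 -0.2804]
table_axis t 0.6 [387.2 229.2] [ 0.3529 -0.5151]
turn_grip t 0.68 [321.6 248. ] [ 0.3116 -0.3686]
turn_grip t 0.62 [293.2 171.9] [ 0.468  -0.3101]
turn_grip s 0.5 [314.  244.8] [ 0.4833 -0.3051]
dial_axis t 0.64 [289.4 106.9] [ 0.5862 -0.3032]
dial_axis s 0.83 [287.9 257.4] [ 0.579  -0.3011]
dial_axis s 0.45 [212.5 216.9] [ 0.5723 -0.4888]
zero_mark t 0.72 [288.9 118.6] [ 0.5613 -0.3025]
zero_mark s 0.86 [294.4 248.6] [ 0.5589 -0.3002]
needle_tip t 0.55 [302.9 110.6] [ 0.5775 -0.3296]
needle_tip t 0.46 [293.3 172.9] [ 0.4548 -0.3115]
needle_tip s 0.34 [275.6 250.8] [ 0.5813 -0.3265]
```

View pics/d1.png

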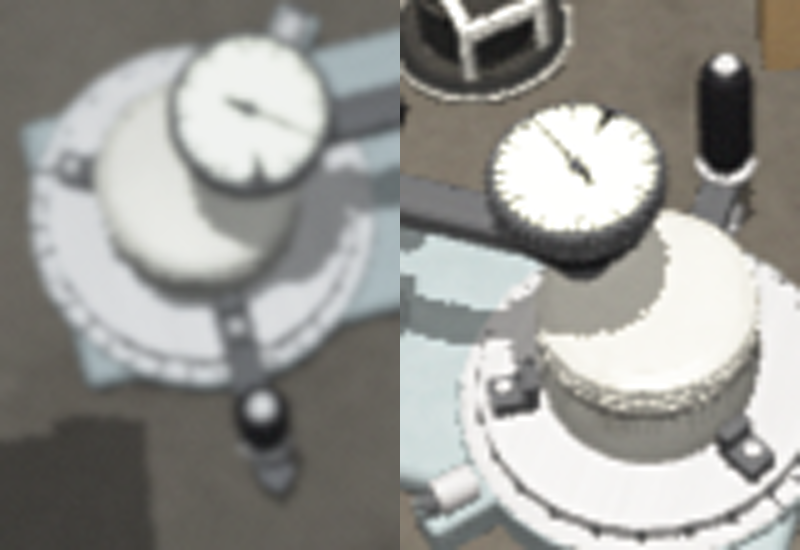

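The arm lies over the tongue's line: the hub-to-tip slope in the top crop, (237,325) to (275,475), is the same as the tongue had. The wedge is at top crop (258,170). The needle's long thin end is at (310,130) in the top crop and (540,125) in the side crop. Next I'll measure the angles.

```bash
cat > dial.py <<'E'
from h import *
def rect(p,c,z,n=300,half=.036):
    # rectified: image x -> world -y ; image y -> world -x  (viewed from above)
    s=np.array([[-1,-1],[1,-1],[1,1],[-1,1]])*half
    W=[[c[0]-b,c[1]-a,z] for a,b in s]
    src=np.array([proj(p,w) for w in W],np.float32); dst=np.array([[0,0],[n,0],[n,n],[0,n]],np.float32)
    return cv2.warpPerspective(p["frame"],cv2.getPerspectiveTransform(src,dst),(n,n),flags=cv2.INTER_CUBIC)
def centre(p,z):
    best=None
    m=None
    c=np.array([.5825,-.302])
    for _ in range(4):
        g=rect(p,c,z).min(2); w=(g>150).astype(np.uint8)
        w=cv2.morphologyEx(w,cv2.MORPH_OPEN,np.ones((9,9),np.uint8))
        w=cv2.morphologyEx(w,cv2.MORPH_CLOSE,np.ones((41,41),np.uint8))
        k,l,st,ce=cv2.connectedComponentsWithStats(w); i=1+np.argmax(st[1:,4]); 
        u,v=ce[i]; mm=.072/300; d=np.array([-(v-150)*mm,-(u-150)*mm]); c=c+d
    return c,st[i][2:4]*mm*1000
E
python3 - <<'E'
from dial import *
F=[]
for n in("top","side"):
    p=read_camera(n)
    c,wh=centre(p,.148);print(n,np.round(c,4),wh)
    im=rect(p,c,.148);g=im.min(2).astype(float)
    pol=cv2.warpPolar(im,(150,720),(150,150),150,cv2.WARP_POLAR_LINEAR).min(2).astype(float) # rows: image angle 0.5deg, cw from +x(img)
    for lo,hi in((12,17),(17,22),(20,24),(8,12)):
        r=pol[:,int(lo/.24):int(hi/.24)].mean(1)
        r=np.convolve(np.r_[r,r],np.ones(5)/5,"same")[:720] ; idx=np.argsort(r)[:14]
        # world angle of image dir (cos t, sin t): wx=-sin t, wy=-cos t
        print((lo,hi),sorted(set(int(np.degrees(np.arctan2(-np.cos(t),-np.sin(t)))%360) for t in np.radians(idx*.5))),r.min().round(),np.median(r))
    F.append(cv2.resize(im,(400,400)))
cv2.imwrite("pics/r1.png",np.hstack(F)[:,:,::-1])
E
```

```text
top [ 0.584  -0.2954] [72. 72.]
(12, 17) [263, 264, 265, 266, 267, 268, 269, 270] 124.0 238.72000000000003
(17, 22) [94, 95, 96, 97, 98, 99, 269, 270] 134.0 232.48095238095243
(20, 24) [96, 97, 98, 99, 100, 101, 102, 270] 139.0 219.0235294117647
(8, 12) [269, 270, 275, 276, 277, 278, 279, 280, 281] 103.0 239.00000000000003
side [ 0.5862 -0.3029] [59.04 58.32]
(12, 17) [243, 244, 245, 246, 247, 248, 249, 270] 152.0 253.14000000000001
(17, 22) [185, 186, 187, 188, 189, 190, 191, 247, 270] 152.0 253.4190476190476
(20, 24) [185, 186, 187, 188, 189, 190, 191, 270] 115.0 253.7294117647059
(8, 12) [241, 242, 243, 244, 245, 246, 247, 270] 153.0 253.9294117647059
```

View pics/r1.png

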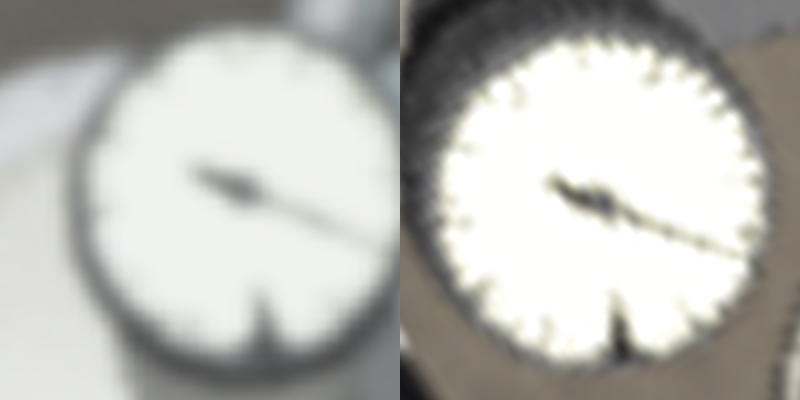

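The face is centred at about (0.586,-0.303) in both views. The wedge is at world angle 187.7° and the needle's long end at 246.6° (top and side agree), so the bezel must turn by +59°.

```bash
python3 -m creep '[{"x":0.0119,"y":-0.018,"z":0,"wx":0,"wy":0,"wz":-7.2},{"x":0.0119,"y":-0.018,"z":0,"wx":0,"wy":0,"wz":-7.2},{"x":0.0119,"y":-0.018,"z":0,"wx":0,"wy":0,"wz":-7.2},{"x":0.0119,"y":-0.018,"z":0,"wx":0,"wy":0,"wz":-7.2},{"x":0.0119,"y":-0.018,"z":0,"wx":0,"wy":0,"wz":-7.2},{"x":0.0119,"y":-0.018,"z":0,"wx":0,"wy":0,"wz":-7.2},{"x":0.0119,"y":-0.018,"z":0,"wx":0,"wy":0,"wz":-7.2},{"x":0.0119,"y":-0.018,"z":0,"wx":0,"wy":0,"wz":-7.2},{"x":0.0119,"y":-0.018,"z":0,"wx":0,"wy":0,"wz":-7.2},{"x":0,"y":0,"z":0,"wx":0,"wy":0,"wz":0},{"x":0,"y":0,"z":0,"wx":0,"wy":0,"wz":0}]' 1
```

```text
time: 17.6
tcp_pos: [0.5858, -0.3029, 0.226]
eef_rot: [-180.0, -0.1, 120.2]
ft_force: [0.2, -0.5, 0.1]
width: 0.999
grasp_force: 0.0
```

```bash
python3 -m creep '[{"x":0,"y":0,"z":-0.025,"wx":0,"wy":0,"wz":0},{"x":0,"y":0,"z":-0.025,"wx":0,"wy":0,"wz":0},{"x":0,"y":0,"z":-0.02,"wx":0,"wy":0,"wz":0},{"x":0,"y":0,"z":-0.015,"wx":0,"wy":0,"wz":0},{"x":0,"y":0,"z":-0.01,"wx":0,"wy":0,"wz":0},{"x":0,"y":0,"z":-0.007,"wx":0,"wy":0,"wz":0},{"x":0,"y":0,"z":0,"wx":0,"wy":0,"wz":0},{"x":0,"y":0,"z":0,"wx":0,"wy":0,"wz":0}]' 1
python3 -m creep '[{"x":0,"y":0,"z":0,"wx":0,"wy":0,"wz":0},{"x":0,"y":0,"z":0,"wx":0,"wy":0,"wz":0},{"x":0,"y":0,"z":0,"wx":0,"wy":0,"wz":0},{"x":0,"y":0,"z":0,"wx":0,"wy":0,"wz":0},{"x":0,"y":0,"z":0,"wx":0,"wy":0,"wz":0},{"x":0,"y":0,"z":0,"wx":0,"wy":0,"wz":0}]' 0.5 15
```

```text
time: 18.4
tcp_pos: [0.5865, -0.3034, 0.1253]
eef_rot: [180.0, 0.1, 120.1]
ft_force: [0.0, 0.3, -0.8]
width: 0.998
grasp_force: 0.0
time: 19.0
tcp_pos: [0.5865, -0.3031, 0.1247]
eef_rot: [179.9, 0.0, 120.1]
ft_force: [1.6, 0.7, 1.1]
width: 0.677
grasp_force: 15.0
```

```bash
python3 -m creep '[{"x":0,"y":0,"z":0,"wx":0,"wy":0,"wz":4.5},{"x":0,"y":0,"z":0,"wx":0,"wy":0,"wz":6},{"x":0,"y":0,"z":0,"wx":0,"wy":0,"wz":6},{"x":0,"y":0,"z":0,"wx":0,"wy":0,"wz":6},{"x":0,"y":0,"z":0,"wx":0,"wy":0,"wz":6},{"x":0,"y":0,"z":0,"wx":0,"wy":0,"wz":6},{"x":0,"y":0,"z":0,"wx":0,"wy":0,"wz":6},{"x":0,"y":0,"z":0,"wx":0,"wy":0,"wz":6},{"x":0,"y":0,"z":0,"wx":0,"wy":0,"wz":6},{"x":0,"y":0,"z":0,"wx":0,"wy":0,"wz":4},{"x":0,"y":0,"z":0,"wx":0,"wy":0,"wz":2.5},{"x":0,"y":0,"z":0,"wx":0,"wy":0,"wz":0},{"x":0,"y":0,"z":0,"wx":0,"wy":0,"wz":0}]'
python3 -m creep '[{"x":0,"y":0,"z":0,"wx":0,"wy":0,"wz":0},{"x":0,"y":0,"z":0,"wx":0,"wy":0,"wz":0},{"x":0,"y":0,"z":0,"wx":0,"wy":0,"wz":0},{"x":0,"y":0,"z":0,"wx":0,"wy":0,"wz":0},{"x":0,"y":0,"z":0.02,"wx":0,"wy":0,"wz":0},{"x":0,"y":0,"z":0.04,"wx":0,"wy":0,"wz":0},{"x":0,"y":0,"z":0.04,"wx":0,"wy":0,"wz":0},{"x":-0.025,"y":0.038,"z":0,"wx":0,"wy":0,"wz":0},{"x":-0.025,"y":0.038,"z":0,"wx":0,"wy":0,"wz":0},{"x":-0.025,"y":0.038,"z":0,"wx":0,"wy":0,"wz":0},{"x":-0.025,"y":0.038,"z":0,"wx":0,"wy":0,"wz":0},{"x":0,"y":0,"z":0,"wx":0,"wy":0,"wz":0},{"x":0,"y":0,"z":0,"wx":0,"wy":0,"wz":0}]' 1
python3 - <<'E'
from dial import *
F=[]
P=[read_camera(n) for n in("top","side")]
print(centre(P[1],.148))
for p in P: F.append(cv2.resize(rect(p,(.586,-.303),.148),(400,400),interpolation=2))
cv2.imwrite("pics/r2.png",np.hstack(F)[:,:,::-1])
for t,z in(("turn_grip",.082),("plug_carton",0),("tape_measure",0),("piston_fixture",0),("spanner_0",0)):
    print(t,[[np.round(onz(p,r["pixel"][::-1],z),3)[:2] for r in place_of(t,p)[:1]] for p in P])
E
```

```text
time: 20.3
tcp_pos: [0.5875, -0.3013, 0.1247]
eef_rot: [179.8, 0.2, 179.1]
ft_force: [5.7, 5.8, 0.3]
width: 0.675
grasp_force: 15.0
time: 21.6
tcp_pos: [0.4859, -0.1509, 0.2249]
eef_rot: [-179.9, 0.1, 179.1]
ft_force: [-0.3, -0.4, -0.5]
width: 1.0
grasp_force: 0.0
(array([ 0.58631943, -0.30272922]), array([59.28, 59.04]))
turn_grip [[array([ 0.472, -0.308])], [array([ 0.484, -0.309])]]
plug_carton [[array([ 0.378, -0.328])], [array([ 0.374, -0.329])]]
tape_measure [[array([ 0.451, -0.083])], [array([ 0.203, -0.371])]]
piston_fixture [[array([ 0.448, -0.465])], [array([ 0.446, -0.467])]]
spanner_0 [[array([ 0.333, -0.24 ])], [array([ 0.335, -0.235])]]
```

View pics/r2.png

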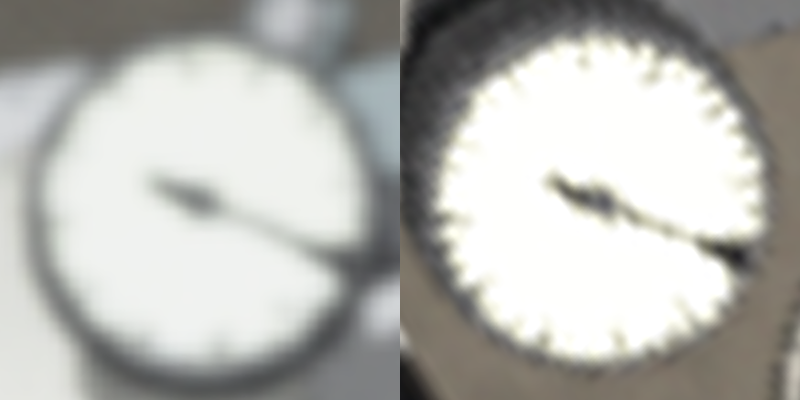

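The wedge lies under the needle's long end in both views, at left (340,260) and right (735,252), about 1° off. The grip stands at the datum, and the carton and the bystanders look right. I'll hand it in.

```bash
python3 -c "from bench import *; print(hand_in())"
```

```text
the job is handed in; nothing more can be done
None
```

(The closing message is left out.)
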